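Open the combination padlock on the sample box and present it

TASK

The low grey sample box is locked by a combination padlock that lies flat on its lid, its shackle through the staple. Turn the dial on the padlock clockwise, feeling the clicks, and stop with the pointer at the long mark, which points to the shackle; then draw the padlock body straight back off the shackle so that the staple pulls the shackle fully out, push it forward again to unhook the short leg from the staple, lift the padlock straight off and finish while still holding it up level, open and still, at least 10 cm above the lid. Leave the timer, tape roll, marker and bottle alone.

Things in the scene. Friction and masses are not known exactly. Their poses are not given: they have to be found in the camera images.
- lockbox: Grey steel sample box, 142 (x) x 182 (y) x 50 mm high, fixed to the bench; origin at the centre of its underside, x away from the robot, z up. A 2 mm bed on its lid (top 52 mm up) carries the padlock, which lies flat, axes parallel to the box's (within 0.04 rad), its centre at box x = -12 (+-2), y = 0.
- bed (a point): Middle of the bed's top, box (-12, 0, 52) mm. Two rails run along box x at either side of the padlock, 50 mm long, tops 12 mm above the bed, inner faces at y = +-26 mm. The channel is open at both ends and above: the padlock slides in it along x with 1 mm of play at either side.
- staple_top (a point): Top of the staple, box (28, 16, 79) mm: a fixed upright loop of 6 mm round bar in the box's y-z plane, posts at box y = 6 and 26 mm, underside of its top bar 21 mm above the bed. The shackle's short leg runs through it, so the closed padlock cannot be lifted off.
- padlock_centre (a point): Centre of the padlock's steel body, 64 (x) x 50 (y) x 24 mm thick, about 0.36 kg with its parts; 12 mm above its underside. x points to the shackle, z up out of the dial face. At the start its far face is 8 (+-2) mm short of the axis of the staple's bar.
- dial_grip (a point): On the dial's axis, 52 mm above the padlock's underside, 6 mm nearer the robot than the padlock's centre. On the 37 mm disc is a bar 9 mm thick, 32 mm long plus 4 mm nose at the pointer end (white line), 30 to 58 mm above the underside (disc top at 30.5): grip it across the 9 mm; it also serves to pull, push and lift the padlock. The pointer lies 1.2 rad anticlockwise (from above) of the point's x.
- dial (a joint): Dial angle, rad, growing clockwise seen from above, -0.08 to 2.08. Spring click stops, each with a mark, at 0, 0.4, 0.8, 1.2, 1.6, 2.0; passing a click takes about 0.1 N m. Starts in stop 0 or 0.4 (pointer 1.2 or 0.8 rad anticlockwise of the padlock's x). Only at 1.2 (+-0.13), the long mark, pointer along the padlock's +x, can the shackle come out.
- shackle (a joint): How far the shackle is drawn out of the body, m: 0 shut, 0.028 fully out (end stop). It slides with about 2.5 N of friction and stays where it is left. Drawing the body back (box -x) first takes up 5 (+-2) mm of play, then the staple holds the bow and the shackle comes out 28 mm: 33 (+-2) mm in all.
- shackle_bow (a point): Middle of the shackle's bow, 8 mm round bar, 52 mm from the padlock's centre along its x when shut; legs at padlock y = +-16 mm, the short one at +y, in the staple; shut, its tip is 8 mm inside the body. Left out by 28 mm, and the body pushed forward (box +x) to where it first lay, the staple stands in the 20 mm gap between body and tip, and the padlock lifts straight up.
- kitchen_timer: White timer, 66 x 66 x 20 mm, lying loose on the bench, a bystander; origin under its centre.
- tape_roll: Roll of tape, 96 mm across, 25 mm high, lying loose, a bystander; origin under its centre.
- marker: Red and white marker pen, 135 mm long, 17 mm thick, lying loose, a bystander; origin under its centre.
- small_bottle: Small bottle, 40 mm across, 85 mm tall, standing loose, a bystander; origin under its centre.
Mind the look-alikes: they are no part of the job. Leave any purple look-alike of the part that bears padlock_centre alone.

How it is judged:
By the outcome, as a careful person would: the job done as asked, in the order asked, and still so for the second after the job is handed in, while the arm keeps its last pose, push and grip.
It also fails if it takes over 48 s, if anything falls off the work surface, if the arm or the gripper's body presses on something with over 40 N, if the wrist force passes 120 N, or if a joint passes its speed limit or range.

ROBOT

A 7-joint arm with a two-finger parallel gripper is mounted at the origin on a cart in front of the work surface, level with it; the furniture and walls round the work are solid. World frame = base frame: x ahead of the robot, y to its left, z up, the work surface at z = 0. Lengths are in m, angles in rad, forces in N, time in s.
With the tool pointing down it reaches from about 0.425 to 0.975 m from the base axis. Payload 16.7 kg.
Tool frame: the origin (TCP) lies at the very end of the fingers, on their centre line; the grasp point (between the pads) lies 19 mm behind it; z points along the fingers, y is the line along which they close (so a half turn about z gives the same grasp; the last joint's range is limited). The gripper opens to 85 mm and grips with 20 to 120 N. Pads are 22 mm wide; open, the fingers measure 114 mm over their backs; the gripper's body (76 mm by 85 mm) begins 54 mm behind the grasp point. The pads swing forward as they close: fully open they stand 13 mm farther back than shut.
Start: joints at [1.177, 0.426, 0.074, 1.606, -0.034, 1.111, -0.067], TCP at [0.163, -0.655, 0.231] pointing down, gripper open.
Joint ranges: [-2.85, 2.85], [-0.5, 2.14], [-1.23, 1.37], [0.21, 2.46], [-1.02, 4.16], [0.16, 2.05], [-2.73, 2.73]. Speed limits (rad/s): [1.89, 1.89, 2.39, 2.39, 3.01, 3.01, 3.01].

INTERFACE

Orientations are given as [roll, pitch, yaw] about the fixed x, y, z axes, in that order (R = Rz(yaw) Ry(pitch) Rx(roll)).
In Python, from rig import readout, optics, ticket, nets gives the robot as it stands.
- The arm moves only by the tool drive_tool, never from a script. Its arguments are lists of equal length, an entry for each row: "fingers": the closure, from -1 (fully open) to 1 (shut), so that 0 is half open; "translation": the shift along the tool's x, y, z in cm, a list of three; "turn": the turn about the tool's z in degrees. A call has 1 to 10 rows; each row shifts and turns the commanded pose from where the row before left it, along the tool's axes as they then stand; what a row does not reach is not made up. A row lasts 1/12 s, in which the tool goes at most 41.7 mm and 7.16 degrees, less where a joint would pass 70% of its speed; a pose out of reach is approached as far as the arm can. A call is refused whole if a number of a shift passes 4.17 or a number of a turn 7.16, either way. A call with a gripper value outside its range is refused whole. The fingers move at their own pace and stop on an object; "squeeze" is the grip in N (left out, the last holds). Time passes only in rows, so rows that do not move let the fingers close. It gives the time, the measured TCP pose, the force, the opening and the grip force at its end, in the units of the state.
- readout.sense(): the state, without advancing time (a new reading comes with each control period).
- optics.get_image(name): name is "scene" or "top" or "wrist"; returns a dict with "frame" (420x560x3 uint8, red, green, blue), "mtx" (3x3 intrinsics, pixels), "extrinsics" (4x4, takes a point from world to camera coordinates). Camera axes: x right, y down, z forward; pixel columns grow to the right and rows downward; lengths in m; the calibration is good to about 2 mm. A picture is of the moment at which its call begins. There is no depth.
- ticket.job_done(): hands the job in; it is judged then, once.
Trained networks look in the newest picture that a camera, given by its name, has taken for a name from the list of things; names that differ only in an ending like _2 or _b are one class to them, and where a whole thing is asked for, a point or a joint stands for the part that bears it (a point fixed in the world has none). Each returns a list of dicts, best first, with "conf" (0 to 1); they miss things now and then, are a little off and sometimes report something else, mostly with a low value. They report only what shows in the picture. A call takes as long as a camera call. They do not tell look-alikes from the thing itself.
- nets.search_frame(name, camera): "bbox" ([centre column, centre row, width, height] in pixels, round what is visible of it).
- nets.cut_out(name, camera): "mask" (420x560 bool, what is visible of it) and "bbox" ([centre column, centre row, width, height] in pixels, round what is visible of it).
- nets.pinpoint(name, camera): "uv" ([column, row] in pixels: a listed point, or the origin of a listed thing).
The state is a dict: "clock": time; "qpos": joint angles; "dq": joint speeds; "tau": joint torques, N m; "ee_pos": TCP position; "orientation": TCP orientation; "ft_force": force on the tool from outside, world axes, zero at the start; "moment": the same for the moment, N m; "width": opening from 0.0 (shut) to 1.0 (fully open); "grip_force": force on a finger pad.
Only numpy, scipy, OpenCV 4.12 (cv2) and the standard library are available. Lean on these libraries where they do the work, as an engineer would, in place of code of your own. Each camera call takes 0.05 s, during which the arm holds its last target. There are 200 camera calls.

## Working session

There is one attempt and no reset: what is moved stays moved. The work goes in short steps, Python scripts to look and compute and a tool call to move; the robot and the scene stay as the last step left them, time stands still between calls to the robot, and variables do not carry over. Pictures are saved under pics/ and viewed, at most 10 in all, crops included, and the job is handed in when it is done.

Besides the shell and the picture viewer there is one more tool, called after "Request:" as name(argument=value, ...), one argument or row to a line, values as JSON. drive_tool: Moves the arm, as the interface text tells. Its arguments: {"type":"object","properties":{"fingers":{"type":"array","items":{"type":"number"}},"translation":{"type":"array","items":{"type":"array","items":{"type":"number"}}},"turn":{"type":"array","items":{"type":"number"}},"squeeze":{"type":"number"}},"required":["fingers","translation","turn"]}

```bash
mkdir -p pics; ls; cat > h.py <<'E'
import numpy as np, cv2
from rig import readout, optics, ticket, nets
def ray(im,uv):
    K,E=im["mtx"],im["extrinsics"];R,t=E[:3,:3],E[:3,3]
    d=R.T@np.linalg.inv(K)@np.array([uv[0],uv[1],1.]);return -R.T@t,d/np.linalg.norm(d)
def tri(rs):
    A=np.zeros((3,3));b=np.zeros(3)
    for o,d in rs:
        P=np.eye(3)-np.outer(d,d);A+=P;b+=P@o
    p=np.linalg.solve(A,b);return p,[round(1000*np.linalg.norm((np.eye(3)-np.outer(d,d))@(p-o)),1) for o,d in rs]
def atz(r,z): o,d=r;return o+d*(z-o[2])/d[2]
E
python3 - <<'E'
from h import *
print(readout.sense())
ims={c:optics.get_image(c) for c in("scene","top")}
cv2.imwrite("pics/a.png",np.hstack([ims[c]["frame"][:,:,::-1] for c in ims])[:, :])
for n in ["lockbox","padlock_centre","dial_grip","shackle_bow","staple_top","bed"]:
    R={}
    for c in ims:
        R[c]=nets.pinpoint(n,c)[:3]
        print(n,c,[(np.round(q["uv"]),round(q["conf"],2)) for q in R[c]])
    for a in R["scene"]:
        for b in R["top"]:
            p,e=tri([ray(ims["scene"],a["uv"]),ray(ims["top"],b["uv"])]);print("   ",p.round(4),e)
a=cv2.imread("pics/a.png");cv2.imwrite("pics/a1.png",cv2.resize(a,(800,300)))
E
```

```text
pics
{'clock': 0.0, 'qpos': array([ 1.17750165,  0.42673174,  0.07386043,  1.60664081, -0.03411809,
        1.1108264 , -0.06708894]), 'dq': array([-0.00113912,  0.00038019, -0.00058677, -0.00067405, -0.0011072 ,
        0.00089182, -0.00031339]), 'tau': array([-8.08421955e-04, -9.49832869e+01,  3.76055449e+00, -4.63527882e+01,
        1.92288891e-02,  1.01373252e-02,  4.22037078e-05]), 'ee_pos': array([ 0.16279965, -0.65462451,  0.23059615]), 'orientation': array([-3.14024898e+00,  8.74479523e-05,  2.43756367e-01]), 'ft_force': array([-0.59153254,  0.28229573,  0.16172679]), 'moment': array([-0.04441986, -0.00642448, -0.02848981]), 'grip_force': 0.0, 'width': 1.0014949137911664}
lockbox scene [(array([285., 233.]), 0.76)]
lockbox top [(array([305., 202.]), 0.87)]
    [ 0.5289  0.0871 -0.0041] [np.float64(3.5), np.float64(3.5)]
padlock_centre scene [(array([233., 276.]), 0.91), (array([295., 213.]), 0.81)]
padlock_centre top [(array([305., 204.]), 0.97), (array([235., 225.]), 0.67)]
    [ 0.5752  0.1371 -0.156 ] [np.float64(68.4), np.float64(68.4)]
    [0.4636 0.2712 0.0074] [np.floa
[... 892 characters left out ...]
p.float64(1.7), np.float64(1.7)]
    [0.4035 0.213  0.2212] [np.float64(14.2), np.float64(14.2)]
    [ 0.645   0.0873 -0.259 ] [np.float64(20.9), np.float64(20.9)]
    [0.43   0.2358 0.0079] [np.float64(2.8), np.float64(2.8)]
staple_top scene [(array([274., 201.]), 0.7), (array([290., 202.]), 0.59)]
staple_top top [(array([299., 187.]), 0.62)]
    [0.5514 0.105  0.0852] [np.float64(1.9), np.float64(1.9)]
    [0.5397 0.0909 0.0869] [np.float64(16.2), np.float64(16.2)]
bed scene [(array([287., 218.]), 0.69), (array([286., 233.]), 0.6)]
bed top [(array([304., 205.]), 0.9)]
    [0.5117 0.0933 0.0567] [np.float64(3.7), np.float64(3.7)]
    [0.5194 0.091  0.0066] [np.float64(3.7), np.float64(3.7)]
```

View pics/a1.png

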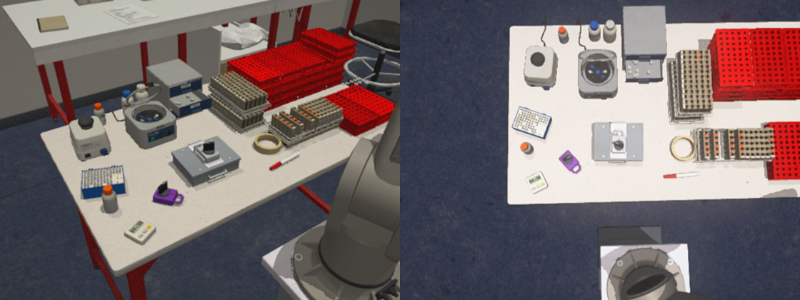

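```bash
python3 - <<'E'
import cv2,numpy as np
a=cv2.imread("pics/a.png")
s=a[150:330,170:370];t=a[140:290,560+190:560+390]
t=cv2.resize(t,(400,360));s=cv2.resize(s,(400,360))
cv2.imwrite("pics/b.png",np.hstack([s,t]))
E
```

```text
(no output)
```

View pics/b.png

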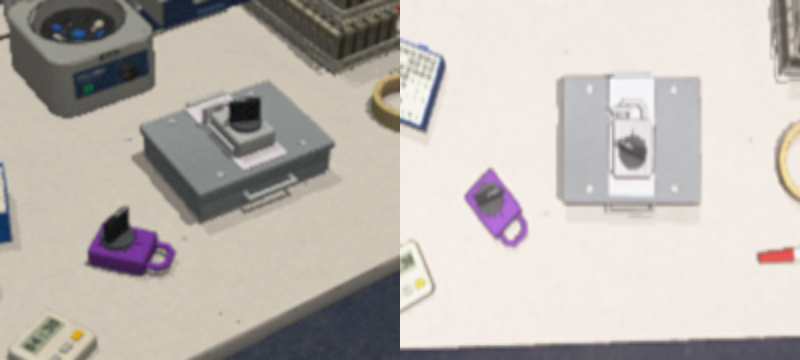

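The real padlock is the grey one on the box, at scene (295,213) and top (305,204). The purple one at scene (233,276) and top (235,225) is loose on the bench, so it is the look-alike. The crop confirms this. I'll move over the box now.

Request:
drive_tool(
  fingers=[-1,-1,-1,-1,-1,-1,-1,-1,-1,-1],
  translation=[
    [3.4,-1.8,-0.7],
    [3.4,-1.8,-0.7],
    [3.4,-1.8,-0.7],
    [3.4,-1.8,-0.7],
    [3.4,-1.8,-0.7],
    [3.4,-1.8,-0.7],
    [3.4,-1.8,-0.7],
    [3.4,-1.8,-0.7],
    [3.4,-1.8,-0.7],
    [3.4,-1.8,-0.7],
  ],
  turn=[0,0,0,0,0,0,0,0,0,0],
)

```text
clock: 1.53
ee_pos: [0.4505, -0.3968, 0.302]
orientation: [3.141, -0.0, 0.244]
ft_force: [1.1, -0.8, 0.0]
width: 1.002
grip_force: 0.0
```

```bash
python3 -c "
from h import *
s=readout.sense();print(s['qpos'].round(3))"
```

```text
[ 0.69   0.253 -0.092  1.689  0.025  1.2   -0.735]
```

Request:
drive_tool(
  fingers=[-1,-1,-1,-1,-1,-1,-1,-1,-1,-1],
  translation=[
    [1.1,-4,0],
    [1.1,-4,0],
    [1.1,-4,0],
    [1.1,-4,0],
    [1.1,-4,0],
    [1.1,-4,0],
    [1.1,-4,0],
    [1.1,-4,0],
    [1.1,-4,0],
    [1.1,-4,0],
  ],
  turn=[0,0,0,0,0,0,0,0,0,0],
)

```text
clock: 2.37
ee_pos: [0.4592, 0.0184, 0.3018]
orientation: [3.141, -0.001, 0.243]
ft_force: [1.6, 0.4, 0.9]
width: 1.002
grip_force: 0.0
```

Request:
drive_tool(
  fingers=[-1,-1,-1,-1],
  translation=[
    [0.8,-3.4,0],
    [0.8,-3.4,0],
    [0,0,0],
    [0,0,0],
  ],
  turn=[0,0,0,0],
)

```text
clock: 2.7
ee_pos: [0.4586, 0.0881, 0.3015]
orientation: [-3.141, -0.0, 0.247]
ft_force: [-0.5, -0.5, -0.4]
width: 1.002
grip_force: 0.0
```

```bash
cat > m.py <<'E'
from h import *
import sys,pickle
im=optics.get_image("wrist");s=readout.sense()
E=im["extrinsics"];print("cam",(-E[:3,:3].T@E[:3,3]).round(3),E[2,:3].round(2),"ee",s["ee_pos"].round(4),s["orientation"].round(4))
cv2.imwrite(f"pics/{sys.argv[1]}.png",im["frame"][:,:,::-1])
o={}
for n in ["padlock_centre","dial_grip","shackle_bow","staple_top","bed","lockbox"]:
    q=nets.pinpoint(n,"wrist")[:2];print(n,[(x["uv"],round(x["conf"],2)) for x in q]);o[n]=[(ray(im,x["uv"]),x["conf"]) for x in q]
pickle.dump((im,o),open(sys.argv[1]+".pkl","wb"))
E
python3 m.py w1
```

```text
cam [0.53  0.106 0.443] [-0.28 -0.07 -0.96] ee [0.4587 0.0866 0.3014] [ 3.1415e+00 -1.0000e-04  2.4500e-01]
padlock_centre [([295.7, 139.0], 0.82), ([149.1, 134.7], 0.57)]
dial_grip [([295.0, 142.7], 0.76), ([135.7, 134.5], 0.62)]
shackle_bow [([172.5, 169.4], 0.77), ([308.2, 94.8], 0.69)]
staple_top [([291.5, 97.3], 0.56), ([42.1, 69.9], 0.34)]
bed []
lockbox []
```

View pics/w1.png

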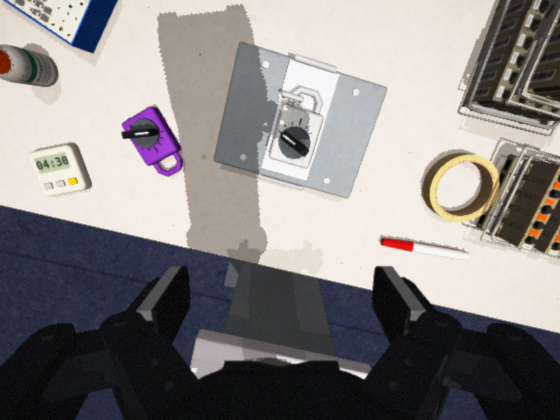

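The padlock shows at (295,140). The bar's nose points up-left at about (282,131), so roughly 65° anticlockwise of the padlock's x, which suggests stop 0. I'll move closer and look again.

Request:
drive_tool(
  fingers=[-1,-1,-1,-1,-1,-1,-1,-1,-1,-1],
  translation=[
    [1.0,2.1,3],
    [1.0,2.1,3],
    [0,0,2],
    [0,0,0],
    [0,0,0],
    [0,0,0],
    [0,0,0],
    [0,0,0],
    [0,0,0],
    [0,0,0],
  ],
  turn=[-6.8,-6.8,-6.8,-6.8,-6.8,-6.8,-6.8,-6.8,0,0],
)

```text
clock: 3.88
ee_pos: [0.4903, 0.0518, 0.2213]
orientation: [-3.141, -0.0, 1.189]
ft_force: [1.0, -0.8, 0.5]
width: 1.001
grip_force: 0.0
```

```bash
python3 m.py w2; python3 - <<'E'
import pickle
from h import *
a=pickle.load(open('w1.pkl','rb'))[1];b=pickle.load(open('w2.pkl','rb'))[1]
for n in a:
  for i,x in enumerate(a[n]):
    for j,y in enumerate(b[n]):
      p,e=tri([x[0],y[0]]);print(n,i,j,p.round(4),e[0])
E
```

```text
cam [0.518 0.12  0.363] [-0.11 -0.27 -0.96] ee [0.4903 0.0518 0.2213] [-3.1415 -0.      1.1879]
padlock_centre [([288.4, 156.0], 0.76)]
dial_grip [([282.5, 164.8], 0.93), ([345.3, 322.8], 0.5)]
shackle_bow [([345.6, 137.4], 0.92), ([154.1, 43.5], 0.61)]
staple_top [([330.2, 122.3], 0.95), ([282.4, 165.8], 0.23)]
bed [([282.1, 163.2], 0.63)]
lockbox []
padlock_centre 0 0 [0.5106 0.0811 0.0234] 0.5
padlock_centre 1 0 [0.5206 0.1239 0.3959] 2.1
dial_grip 0 0 [0.5072 0.0845 0.0937] 2.2
dial_grip 0 1 [0.52   0.0995 0.3367] 3.4
dial_grip 1 0 [0.5211 0.1247 0.3991] 1.6
dial_grip 1 1 [0.5192 0.1329 0.3803] 0.6
shackle_bow 0 0 [0.515  0.123  0.3845] 1.0
shackle_bow 0 1 [0.4361 0.2237 0.0494] 0.7
shackle_bow 1 0 [0.5607 0.0857 0.1017] 1.4
shackle_bow 1 1 [0.5316 0.1036 0.4135] 0.8
staple_top 0 0 [0.5544 0.1013 0.0927] 1.0
staple_top 0 1 [0.5264 0.1129 0.3733] 11.4
staple_top 1 0 [0.5198 0.1248 0.4134] 9.0
staple_top 1 1 [0.5245 0.1266 0.4149] 4.1
```

View pics/w2.png

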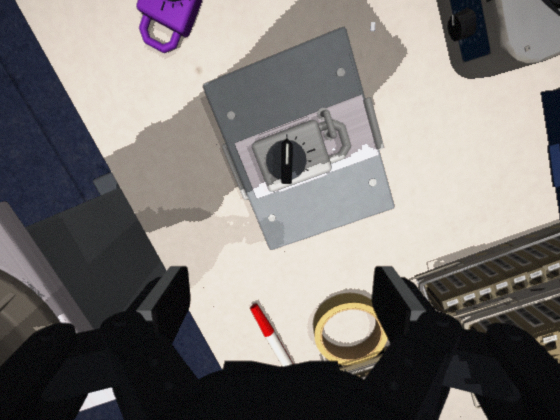

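The bar now stands upright in the picture, from about (289,140) to (287,183), so it lies along the tool's x at yaw ≈1.19. The box lid corners are at about (205,83), (345,28), (395,205) and (270,248).

```bash
python3 - <<'E'
import pickle
from h import *
im,o=pickle.load(open('w2.pkl','rb'));im1,o1=pickle.load(open('w1.pkl','rb'))
for I,C in((im,[(205,83),(345,28),(395,205),(270,248)]),(im1,[(240,42),(387,87),(348,197),(215,161)])):
  P=np.array([atz(ray(I,c),.05)[:2] for c in C]);print(P.round(4).tolist(),P.mean(0).round(4))
  for i in range(4):
    d=P[(i+1)%4]-P[i];print(np.linalg.norm(d).round(4),np.degrees(np.arctan2(d[1],d[0])).round(1))
for O in (o1,o): print("grip@.104",atz(O["dial_grip"][0][0],.104).round(4),"centre@.064",atz(O["padlock_centre"][0][0],.064).round(4),"staple@.079",atz(O["staple_top"][0][0],.079).round(4))
print("bow@.064",atz(o1["shackle_bow"][1][0],.064).round(4),atz(o["shackle_bow"][0][0],.064).round(4))
for uv in [(289,140),(287,183),(288,161)]: print(atz(ray(im,uv),.110).round(4))
c=im["frame"][90:230,190:400,::-1];cv2.imwrite("pics/w2c.png",cv2.resize(c,None,fx=3.8,fy=3.8,interpolation=cv2.INTER_CUBIC))
E
```

```text
[[0.4639, 0.1761], [0.5997, 0.1707], [0.5963, -0.0041], [0.4569, -0.0005]] [0.5292 0.0856]
0.1358 -2.3
0.1748 -91.1
0.1395 178.5
0.1767 87.7
[[0.5993, 0.1714], [0.5955, -0.0062], [0.4572, -0.0025], [0.4604, 0.1738]] [0.5281 0.0841]
0.1776 -91.2
0.1383 178.5
0.1763 88.9
0.1389 -1.0
grip@.104 [0.51   0.0854 0.104 ] centre@.064 [0.5121 0.0833 0.064 ] staple@.079 [0.5548 0.1003 0.079 ]
grip@.104 [0.5055 0.0855 0.104 ] centre@.064 [0.5119 0.0859 0.064 ] staple@.079 [0.5569 0.1012 0.079 ]
bow@.064 [0.5631 0.0822 0.064 ] [0.5678 0.082  0.064 ]
[0.5178 0.1026 0.11  ]
[0.5037 0.071  0.11  ]
[0.511  0.0875 0.11  ]
```

View pics/w2c.png

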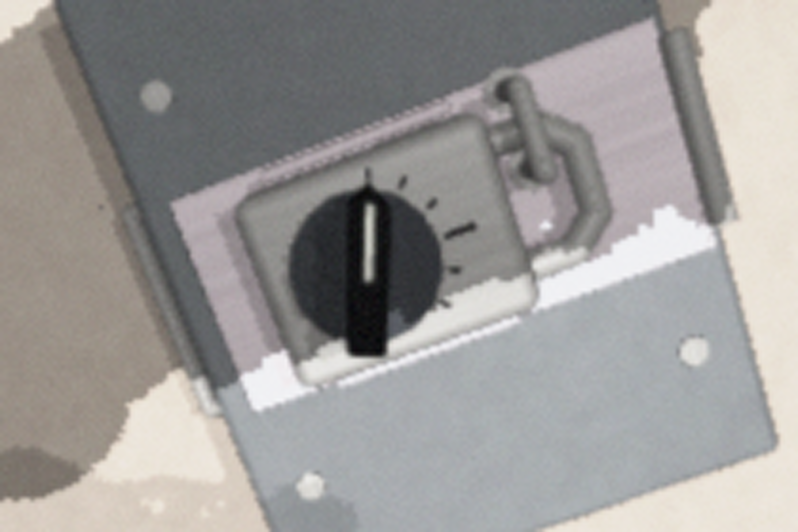

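The pointer sits at the first mark (stop 0) and the long mark is three clicks clockwise. I'll grip the bar at tool yaw ≈1.174 with the dial axis at ≈(0.510, 0.085).

Request:
drive_tool(
  fingers=[-0.5,-0.5,-0.5,-0.5,-0.5,-0.5,-0.5,-0.5],
  translation=[
    [1.9,0.3,3],
    [1.9,0.3,3],
    [0,0,1.5],
    [0,0,1.5],
    [0,0,1.5],
    [0,0,0],
    [0,0,0],
    [0,0,0],
  ],
  turn=[0.8,0,0,0,0,0,0,0],
)

```text
clock: 4.9
ee_pos: [0.5106, 0.0854, 0.1172]
orientation: [3.141, -0.001, 1.179]
ft_force: [0.1, 0.9, 0.3]
width: 0.749
grip_force: 0.0
```

```bash
python3 m.py w3; python3 - <<'E'
import pickle
from h import *
I=[pickle.load(open(f'w{i}.pkl','rb'))[1] for i in(1,2,3)]
for n in ("dial_grip","staple_top","padlock_centre"):
  rs=[o[n][0][0] for o in I if o[n]];p,e=tri(rs);print(n,p.round(4),e,len(rs))
E
```

```text
cam [0.539 0.153 0.259] [-0.11 -0.27 -0.96] ee [0.5107 0.0854 0.1174] [ 3.1404e+00 -7.0000e-04  1.1789e+00]
padlock_centre [([285.8, 231.1], 0.75)]
dial_grip [([274.2, 259.3], 0.77)]
shackle_bow [([359.8, 206.3], 0.77), ([93.9, 72.5], 0.63)]
staple_top [([342.6, 192.1], 0.85)]
bed []
lockbox [([299.7, 201.8], 0.91)]
dial_grip [0.5073 0.0852 0.1006] [np.float64(2.5), np.float64(2.0), np.float64(0.6)] 3
staple_top [0.5561 0.1008 0.0794] [np.float64(1.4), np.float64(0.8), np.float64(0.6)] 3
padlock_centre [0.5123 0.0835 0.0556] [np.float64(1.0), np.float64(1.5), np.float64(1.3)] 3
```

View pics/w3.png

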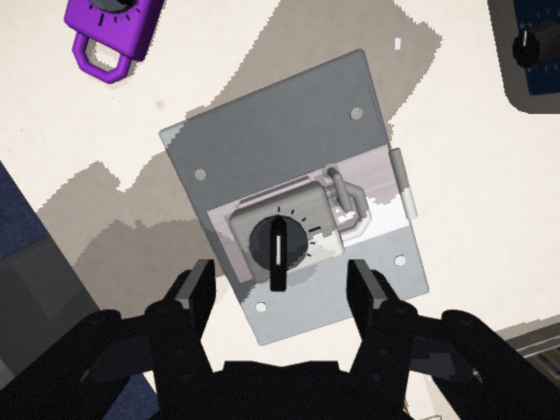

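The bar is almost centred between the fingers: bar at column 278, fingers' middle at 281. I'll shift by -1 mm in tool y, descend and close.

Request:
drive_tool(
  fingers=[-0.5,-0.5,-0.5,0.2,0.6,1,1,1,1,1],
  translation=[
    [0,-0.1,1.5],
    [0,0,1.6],
    [0,0,0],
    [0,0,0],
    [0,0,0],
    [0,0,0],
    [0,0,0],
    [0,0,0],
    [0,0,0],
    [0,0,0],
  ],
  turn=[0,0,0,0,0,0,0,0,0,0],
  squeeze=60,
)

```text
clock: 6.08
ee_pos: [0.5095, 0.0857, 0.0861]
orientation: [3.141, -0.0, 1.179]
ft_force: [-2.6, -0.2, 9.8]
width: 0.093
grip_force: 60.1
```

Request:
drive_tool(
  fingers=[1,1,1,1,1,1,1,1,1,1],
  translation=[
    [0,0,-0.05],
    [0,0,0],
    [0,0,0],
    [0,0,0],
    [0,0,0],
    [0,0,0],
    [0,0,0],
    [0,0,0],
    [0,0,0],
    [0,0,0],
  ],
  turn=[0,5,5,5,5,5,5,0,0,0],
)

```text
clock: 6.92
ee_pos: [0.5095, 0.0858, 0.0862]
orientation: [3.141, -0.001, 0.659]
ft_force: [0.6, 0.6, 3.0]
width: 0.091
grip_force: 59.4
```

```bash
python3 -c "
from h import *
s=readout.sense();print(s['moment'],s['ft_force'],s['orientation'])"
```

```text
[ 0.14441134 -0.19422418  0.0686223 ] [0.59382918 0.59878632 2.98517483] [ 3.14131182e+00 -7.11015897e-04  6.58816943e-01]
```

Request:
drive_tool(
  fingers=[1,1,1,1,1,1,1,1,1,1],
  translation=[
    [0,0,0],
    [0,0,0],
    [0,0,0],
    [0,0,0],
    [0,0,0],
    [0,0,0],
    [0,0,0],
    [0,0,0],
    [0,0,0],
    [0,0,0],
  ],
  turn=[4.9,4.9,4.9,4.9,4.9,4.9,4.9,4.9,0,0],
)

```text
clock: 7.75
ee_pos: [0.5095, 0.0855, 0.0861]
orientation: [3.141, -0.001, -0.024]
ft_force: [0.4, -2.4, 6.2]
width: 0.09
grip_force: 59.9
```

```bash
python3 - <<'E'
from h import *
s=readout.sense();print(s['moment'],s['ft_force'],s['orientation'])
im=optics.get_image("wrist");b=optics.get_image("top")
a=im["frame"][60:360,130:430,::-1]
t=b["frame"][160:240,260:340,::-1]
cv2.imwrite("pics/w4.png",np.hstack([cv2.resize(a,(500,500)),cv2.resize(t,(300,500))]))
E
```

```text
[-0.41419917 -0.19943073 -0.06833329] [ 0.41700519 -2.44879254  6.22397967] [ 3.14147909e+00 -6.17908069e-04 -2.43871090e-02]
```

View pics/w4.png

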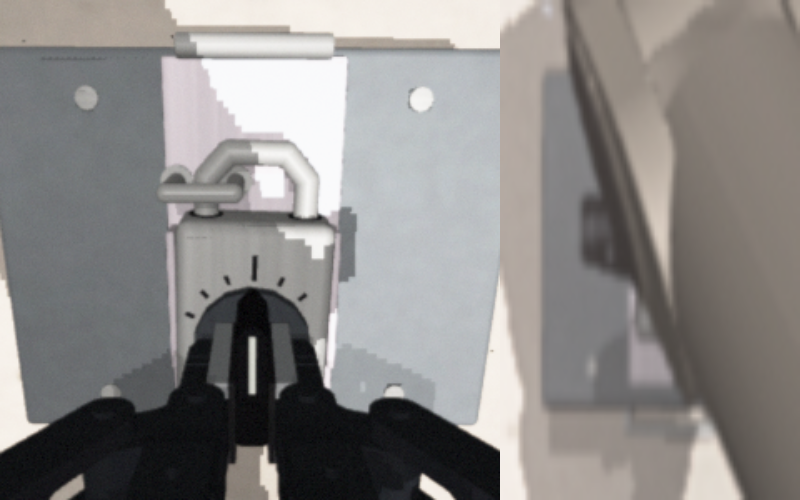

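The pointer sits on the long mark, at about (255,290) below the mark at (255,267) in the crop. Now I'll draw the body back.

Request:
drive_tool(
  fingers=[1,1,1,1,1,1,1,1,1,1],
  translation=[
    [0,0,0],
    [-0.4,0,0],
    [-0.4,0,0],
    [-0.4,0,0],
    [-0.4,0,0],
    [-0.4,0,0],
    [-0.4,0,0],
    [-0.4,0,0],
    [0,0,0],
    [0,0,0],
  ],
  turn=[0,0,0,0,0,0,0,0,0,0],
  squeeze=90,
)

```text
clock: 8.68
ee_pos: [0.4814, 0.0866, 0.0862]
orientation: [-3.141, -0.001, -0.026]
ft_force: [0.7, 1.1, 8.5]
width: 0.083
grip_force: 91.9
```

Request:
drive_tool(
  fingers=[1,1,1],
  translation=[
    [-0.2,0,0],
    [0,0,0],
    [0,0,0],
  ],
  turn=[0,0,0],
)

```text
clock: 8.93
ee_pos: [0.4799, 0.0867, 0.0862]
orientation: [-3.141, -0.001, -0.026]
ft_force: [4.3, -0.9, 6.7]
width: 0.08
grip_force: 91.7
```

Request:
drive_tool(
  fingers=[1,1,1],
  translation=[
    [-0.1,0,0],
    [0,0,0],
    [0,0,0],
  ],
  turn=[0,0,0],
)

```text
clock: 9.18
ee_pos: [0.4791, 0.0867, 0.0862]
orientation: [-3.141, -0.002, -0.026]
ft_force: [5.7, -0.2, 5.5]
width: 0.081
grip_force: 91.5
```

Request:
drive_tool(
  fingers=[1,1,1],
  translation=[
    [-0.15,0,0],
    [0,0,0],
    [0,0,0],
  ],
  turn=[0,0,0],
)

```text
clock: 9.43
ee_pos: [0.4776, 0.0867, 0.0862]
orientation: [-3.141, -0.002, -0.026]
ft_force: [5.5, 0.1, 4.4]
width: 0.084
grip_force: 91.5
```

Request:
drive_tool(
  fingers=[1,1,1],
  translation=[
    [-0.15,0,0],
    [0,0,0],
    [0,0,0],
  ],
  turn=[0,0,0],
)

```text
clock: 9.68
ee_pos: [0.4767, 0.0868, 0.0863]
orientation: [-3.141, -0.003, -0.026]
ft_force: [9.8, -1.1, 0.3]
width: 0.084
grip_force: 90.9
```

Force is rising (9.8 N), so this is likely the end stop. A little more to confirm.

Request:
drive_tool(
  fingers=[1,1,1],
  translation=[
    [-0.15,0,0],
    [0,0,0],
    [0,0,0],
  ],
  turn=[0,0,0],
)

```text
clock: 9.93
ee_pos: [0.4762, 0.087, 0.0864]
orientation: [-3.14, -0.005, -0.027]
ft_force: [16.4, 0.4, -7.3]
width: 0.083
grip_force: 89.7
```

```bash
python3 - <<'E'
from h import *
im=optics.get_image("wrist")
cv2.imwrite("pics/w5.png",cv2.resize(im["frame"][30:330,130:430,::-1],(600,600)))
E
```

```text
(no output)
```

View pics/w5.png

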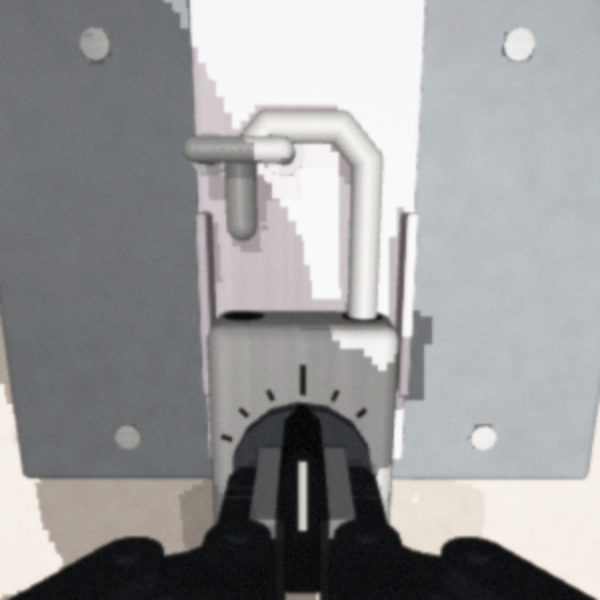

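The shackle is fully out: its tip at (243,235) stands clear of the body face at row 315, and the end stop was felt at 33 mm. Now I'll push forward.

Request:
drive_tool(
  fingers=[1,1,1,1,1,1,1,1,1,1],
  translation=[
    [0.4,0,0],
    [0.4,0,0],
    [0.4,0,0],
    [0.5,0,0],
    [0.5,0,0],
    [0.5,0,0],
    [0.4,0,0],
    [0.3,0,0],
    [0,0,0],
    [0,0,0],
  ],
  turn=[0,0,0,0,0,0,0,0,0,0],
)

```text
clock: 10.82
ee_pos: [0.5062, 0.0858, 0.0861]
orientation: [3.141, 0.003, -0.026]
ft_force: [-12.0, -0.3, 24.6]
width: 0.088
grip_force: 94.6
```

```bash
python3 - <<'E'
from h import *
im=optics.get_image("wrist");s=readout.sense();print(s["ee_pos"],s["ft_force"])
cv2.imwrite("pics/w6.png",cv2.resize(im["frame"][30:330,130:430,::-1],(600,600)))
E
```

```text
[0.50618053 0.08576889 0.0861026 ] [-10.45208877  -0.76078243  23.02150803]
```

View pics/w6.png

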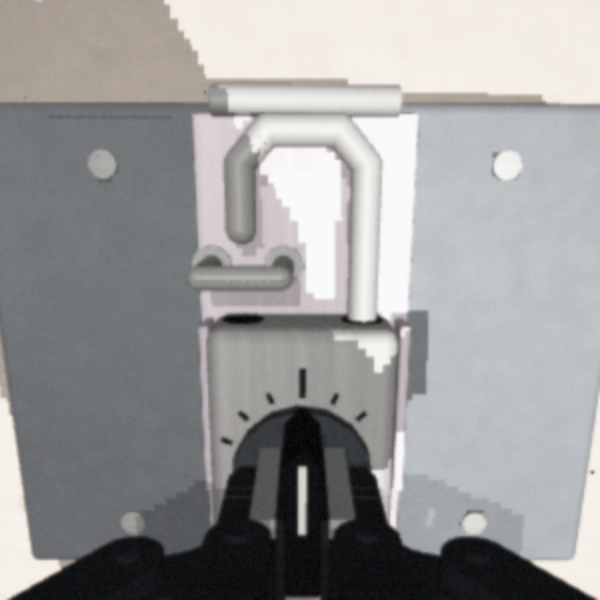

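The staple now stands in the gap between the tip (240,240) and the body face (row 315). I'll lift.

Request:
drive_tool(
  fingers=[1,1,1,1,1,1,1,1],
  translation=[
    [0,0,-0.1],
    [0,0,-0.2],
    [0,0,-0.3],
    [0,0,-0.3],
    [0,0,-0.3],
    [0,0,0],
    [0,0,0],
    [0,0,0],
  ],
  turn=[0,0,0,0,0,0,0,0],
)

```text
clock: 11.53
ee_pos: [0.5077, 0.0856, 0.0978]
orientation: [-3.142, 0.0, -0.028]
ft_force: [-0.9, 0.6, -4.3]
width: 0.083
grip_force: 90.3
```

Force is -4.3 N, about the padlock's weight, so it is free. I'll keep lifting.

Request:
drive_tool(
  fingers=[1,1,1,1,1,1,1,1,1,1],
  translation=[
    [0,0,-0.5],
    [0,0,-0.8],
    [0,0,-1],
    [0,0,-1],
    [0,0,-1.5],
    [0,0,-1.5],
    [0,0,-1.5],
    [0,0,-1.5],
    [0,0,-1.5],
    [0,0,-1],
  ],
  turn=[0,0,0,0,0,0,0,0,0,0],
)

```text
clock: 12.37
ee_pos: [0.5082, 0.0858, 0.2183]
orientation: [-3.141, -0.002, -0.028]
ft_force: [1.6, 0.7, -4.8]
width: 0.086
grip_force: 90.2
```

Request:
drive_tool(
  fingers=[1,1,1,1,1,1,1,1,1,1],
  translation=[
    [0,0,-1],
    [0,0,-0.5],
    [0,0,0],
    [0,0,0],
    [0,0,0],
    [0,0,0],
    [0,0,0],
    [0,0,0],
    [0,0,0],
    [0,0,0],
  ],
  turn=[0,0,0,0,0,0,0,0,0,0],
)

```text
clock: 13.2
ee_pos: [0.5077, 0.0856, 0.2307]
orientation: [-3.142, 0.0, -0.029]
ft_force: [0.5, 0.9, -3.5]
width: 0.085
grip_force: 90.2
```

```bash
python3 - <<'E'
from h import *
s=readout.sense();print(s["ee_pos"],s["ft_force"],abs(s["dq"]).max())
im=optics.get_image("wrist");b=optics.get_image("scene")
cv2.imwrite("pics/w7.png",np.hstack([cv2.resize(im["frame"][30:330,130:430,::-1],(400,400)),cv2.resize(b["frame"][110:260,210:360,::-1],(400,400))]))
E
```

```text
[0.50769093 0.08564415 0.23072479] [ 0.45523667  0.94971598 -3.52326572] 0.0032303776847683475
```

View pics/w7.png

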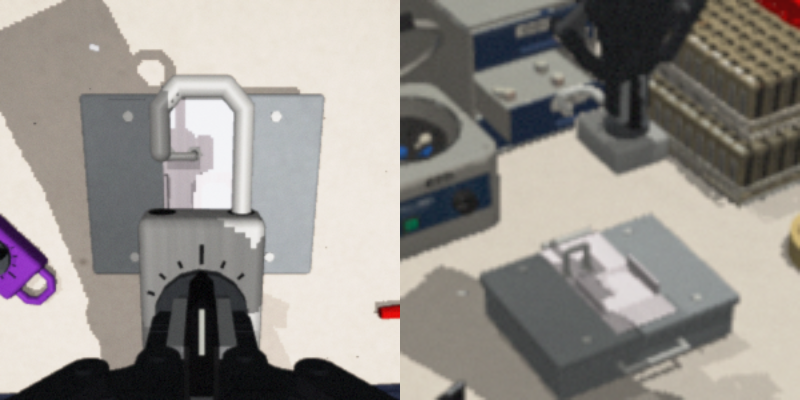

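The padlock hangs level and still with its shackle out, the pointer at the long mark, about 14 cm above the lid. I'll hand in the job.

```bash
python3 -c "
from rig import ticket;print(ticket.job_done())"
```

```text
the job is handed in; nothing more can be done
None
```

I turned the dial to the long mark, drew the shackle fully out, unhooked it from the staple, and handed the job in at about 13 s with the padlock held level, open and still about 14 cm above the lid; no verdict came back.

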